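# Torque-check the clamp screw of a mould press and lock it

### The arm

A 6-joint arm with a two-finger parallel gripper is mounted at the origin on the work surface. World frame = base frame: x ahead of the robot, y to its left, z up, the work surface at z = 0. Lengths are in mm, angles in rad, forces in N, time in s.
With the tool pointing down it reaches from about 325 to 900 mm from the base axis. Payload 6.1 kg.
Tool frame: the origin (TCP) lies between the finger pads; the fingertips stand env.finger_overhang ahead of it and the grasp point (between the pads) lies 6 mm ahead of it (env.finger_overhang is the distance from the TCP to the fingertips, in mm); z points along the fingers, y is the direction in which the jaws open and shut (so a half turn about z gives the same grasp; the last joint's range is limited). The gripper opens to 87 mm and grips with 3 to 60 N. Pads are 19 mm wide; open, the fingers measure 117 mm over their backs; the gripper's body (75 mm by 190 mm) begins 51 mm behind the grasp point.
Start: joints at [1.173, 0.22, 1.526, -0, 1.395, -0.126], TCP at [167.79, 602.049, 247.538] pointing down, gripper open.
Joint ranges: [-2.98, 2.98], [-0.91, 2.08], [0.09, 2.57], [-1.24, 4.39], [0.2, 2.65], [-2.68, 2.68]. Speed limits (rad/s): [2.57, 2.57, 3.01, 3.14, 3.14, 3.14].

### API

Orientations are given as a unit quaternion [x, y, z, w].
In Python, from workcell import env, effector, inverse_kinematics, status, eyes, job gives the robot as it stands. Calls block until the motion is done:
- env.movep(position, orientation): joint-space move of the TCP to a pose.
- env.move_l(position, orientation=None, speed=150): straight line of the TCP; orientation=None keeps the orientation; speed is the mean speed in mm/s.
- env.move_j(angles): joint-space move.
- effector.move_gripper(opening): finger opening in mm; the grip force is fixed at half the most; returns when the fingers have stopped.
- env.wait(seconds).
- inverse_kinematics(position, orientation): joint angles nearest the present ones, or None.
- status.observe(): the state.
- eyes.capture(name): name is "scene" or "top"; returns (picture, depth): 480x640x3 uint8, red, green, blue; 480x640 float32, mm along the optical axis (not along the pixel's ray), 0 where there is no reading.
- eyes.camera_model(name): a dict with "mtx" (3x3 intrinsics, pixels), "k1" (the pictures are not rectified: a ray, as slopes to the right and down, at radius r is drawn at 1 + k1 r^2 times it, then the intrinsics apply), "xyz" and "orientation" of the camera in the world. Camera axes: x right, y up, looking along -z (the intrinsics and any distortion apply to the point x, -y, -z); pixel columns grow to the right and rows downward; lengths in mm; the calibration is good to about 2 mm. A picture is of the moment at which its call begins. camera_model takes no time and is no camera call.
A pose or a line that the arm cannot do raises env.PlanningError and nothing moves.
- job.job_done(): hands the job in, once; it reports no verdict.
The state is a dict: "time": time; "q": joint angles; "joint_velocities": joint speeds; "joint_torque": joint torques, N m; "eef_pos": TCP position; "ee_rot": TCP orientation; "wrist_force": force on the tool from outside, world axes, zero at the start; "ft_torque": the same for the moment, N m; "opening": finger opening in mm.
Only numpy, scipy, OpenCV 4.12 (cv2) and the standard library are available. Lean on these libraries where they do the work, as an engineer would, in place of code of your own. Each camera call takes 0.05 s, during which the arm holds its last target. There are 200 camera calls.

### The job

Check that the clamp screw of the mould press is tight: push the black knob of its torque bar clockwise (seen from above) until the pointer stands between the two long marks on the scale plate, keep it there for a good second, then let the bar spring back; the screw itself must not turn, and the pointer must not go well past the second mark nor be pushed the other way. Then throw the lock lever on the end of the press's beam fully over towards the screw and let go of it. Leave everything else where it stands.

Things in the scene. Friction and masses are not known exactly. Their poses are not given: they have to be found in the camera images.
- press: The mould press, fixed to the table: aluminium base plate 180 x 300 mm, a dark two-part steel mould clamped on it, two posts and an aluminium beam (42 mm wide, top at 136 mm) along its y. Origin: underside centre of the base, below the screw; z up; the lock lever is on the beam's +y end.
- hub (a point): Top centre of the torque bar's hub, on the vertical axis of the clamp screw, 172 mm above the table.
- knob_mid (a point): Centre of the upright black knob at the end of the torque bar: a cylinder 24 mm in diameter, 55 mm tall (from 167 to 222 mm above the table), 90 mm from the screw axis. The flat steel bar under it (14 mm wide) runs to the hub and ends in a thin dark pointer above the scale plate (105 x 82 mm, top at 153 mm, fixed to the screw). No other thing stands higher than 225 mm near it except the lock lever.
- bar (a joint): Flex of the torque bar against the screw, rad: 0 at rest, grows as the knob is pushed clockwise seen from above. A spring of 3 N m/rad: it springs back by itself. The first long mark is at 0.18 (about 6 N at the knob, 16 mm of knob travel), the second at 0.36 (12 N, 32 mm). A short line marks 0. The screw would slip at about 0.6 (20 N).
- scale (a point): Point on the scale plate at its zero line, 115 mm from the screw axis: it moves only if the screw turns.
- lock (a joint): Angle of the lock lever, rad: it starts at 0 to 0.25 (leaning 0.6 rad outward, away from the screw, at 0), is upright at 0.6 and fully over towards the screw at its stop, 1.2. It turns about the press's x axis, needs about 3 N at its tip and stays where it is left.
- lever_tip (a point): Centre of the black ball (26 mm in diameter) at the tip of the lock lever, 80 mm from its pivot; the stem is a 12 mm steel rod.
- lever_pivot (a point): Pivot of the lock lever on the beam's end, 150 mm above the table and 142 mm from the screw axis along the press's +y; its steel cheeks reach 160 mm above the table.
- cutter: Bystander, to be left alone: a steel pastry-cutter ring, 72 mm across, 45 mm tall. Origin: its underside.
- jar: Bystander, to be left alone: a lidded jar, 64 mm across, 80 mm tall. Origin: its underside.
- bowl: Bystander, to be left alone: a small steel bowl, 130 mm across, 55 mm tall. Origin: its underside.
- spatula: Bystander, to be left alone: a spatula lying flat, black handle. Origin: its underside.
- shaker: Bystander, to be left alone: an aluminium can, 60 mm across, 110 mm tall. Origin: its underside.

How it is judged:
By the outcome, as a careful person would: the job done as asked, in the order asked, and still so for the second after the job is handed in, with the robot touching nothing.
It also fails if it takes over 54 s, if anything falls off the work surface, if the arm or the gripper's body presses on something with over 40 N, if the wrist force passes 120 N, or if a joint passes its speed limit or range.

## Working session

There is one attempt and no reset: what is moved stays moved. The work goes in short steps, each a Python script; the robot and the scene stay as the last script left them, time stands still between calls to the robot, and variables do not carry over. Pictures are saved under pics/ and viewed, about 8 in all and at most 12, crops included, and the job is handed in when it is done.

```bash
mkdir -p pics; ls; cat > h.py <<'E'
import numpy as np, cv2
from workcell import env, effector, inverse_kinematics, status, eyes, job
from scipy.spatial.transform import Rotation as R
def ray(name,u,v):
    m=eyes.camera_model(name); K=np.array(m["mtx"]); 
    d=np.array([(u-K[0,2])/K[0,0],(v-K[1,2])/K[1,1]]); s=d.copy()
    for _ in range(20): s=d/(1+m["k1"]*(s@s))
    return np.array(m["xyz"],float), R.from_quat(m["orientation"]).apply([s[0],-s[1],-1])
def on_z(name,u,v,z):
    o,d=ray(name,u,v); return o+d*(z-o[2])/d[2]
def at_d(name,u,v,dep):
    o,d=ray(name,u,v); return o+d*dep
def snap(name,tag):
    p,d=eyes.capture(name); cv2.imwrite(f"pics/{tag}.png",p[:,:,::-1]); np.save(f"pics/{tag}.npy",d); return p,d
E
python3 - <<'E'
from h import *
for n in("scene","top"):
    snap(n,n+"0"); print(eyes.camera_model(n))
print(status.observe(), env.finger_overhang)
E
```

```text
pics
{'mtx': array([[489.54293113,   0.        , 321.02747117],
       [  0.        , 489.54293113, 235.80162678],
       [  0.        ,   0.        ,   1.        ]]), 'k1': -0.037905637612873834, 'xyz': array([1306.31703573,  138.46938769,  995.63053817]), 'orientation': array([0.22062981, 0.26968066, 0.71137371, 0.61036242])}
{'mtx': array([[487.22905317,   0.        , 326.10210167],
       [  0.        , 487.22905317, 233.21348773],
       [  0.        ,   0.        ,   1.        ]]), 'k1': 0.012858945458310086, 'xyz': array([ 473.61752241,   40.33057487, 1379.23601198]), 'orientation': array([ 0.02534457, -0.03369555, -0.70348808,  0.70945527])}
{'time': 0.1, 'q': array([ 1.17287595e+00,  2.21144117e-01,  1.52749353e+00,  1.05147443e-05,
        1.39472881e+00, -1.26067060e-01]), 'joint_velocities': array([ 0.00056849, -0.00148969, -0.00285171,  0.00194304, -0.00033811,
       -0.00047017]), 'joint_torque': array([ 6.94833252e-04, -4.95949173e+01, -3.88521588e+01,  7.01500475e-02,
        5.15137659e-02, -7.63898333e-05]), 'eef_pos': array([167.59989854, 601.56693219, 246.55025853]), 'ee_rot': array([ 1.35509343e-01,  9.90775672e-01, -8.55295518e-04, -2.34712013e-04]), 'wrist_force': array([ 0.04477891, -0.66029143,  0.429037  ]), 'ft_torque': array([ 0.00858118, -0.00611805, -0.03524093]), 'opening': 86.93699702861839} 25.0
```

View pics/scene0.png

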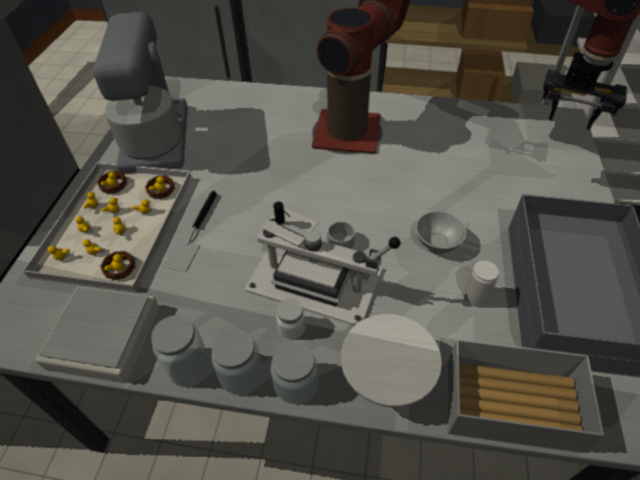

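View pics/top0.png

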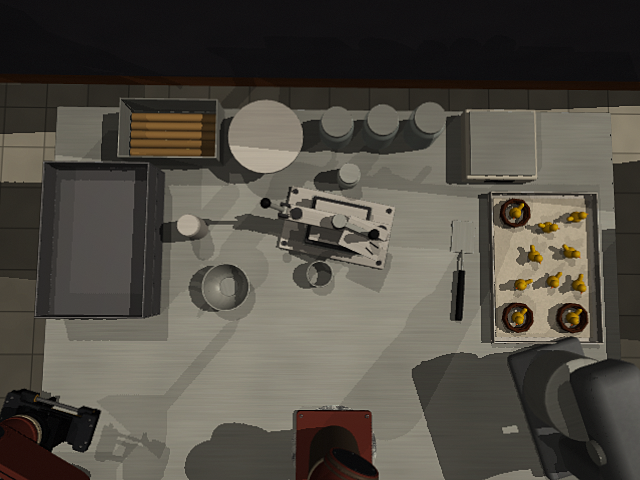

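The scene view shows the knob at about (279,208), the hub at (313,240) and the lever ball at (394,242). In the top view they are at (374,233), (340,221) and (266,203). I'll zoom in on both.

```bash
python3 - <<'E'
from h import *
a=cv2.imread("pics/top0.png")[165:285,245:405]; b=cv2.imread("pics/scene0.png")[190:330,235:415]
a=cv2.resize(a,None,fx=4.4,fy=4.4,interpolation=3)[:300*2]; cv2.imwrite("pics/topc.png",a)
cv2.imwrite("pics/scc.png",cv2.resize(b,None,fx=4.2,fy=4.2,interpolation=3))
d=np.load("pics/top0.npy")
for n,u,v,z in(("knob",374,233,222),("hub",340,221,172),("ball",266,203,215)):
    print(n,on_z("top",u,v,z).round(),at_d("top",u,v,d[v,u]).round())
d=np.load("pics/scene0.npy")
for n,u,v,z in(("knob",279,206,222),("hub",313,236,172),("ball",394,242,215)):
    print(n,on_z("scene",u,v,z).round(),at_d("scene",u,v,d[v,u]).round())
E
```

```text
knob [572. -87. 222.] [572. -87. 228.]
hub [606.  -8. 172.] [606.  -8. 172.]
ball [643. 172. 215.] [640. 170. 234.]
knob [577. -84. 222.] [576. -84. 221.]
hub [610.  -3. 172.] [610.  -4. 172.]
ball [638. 173. 215.] [651. 173. 230.]
```

View pics/topc.png

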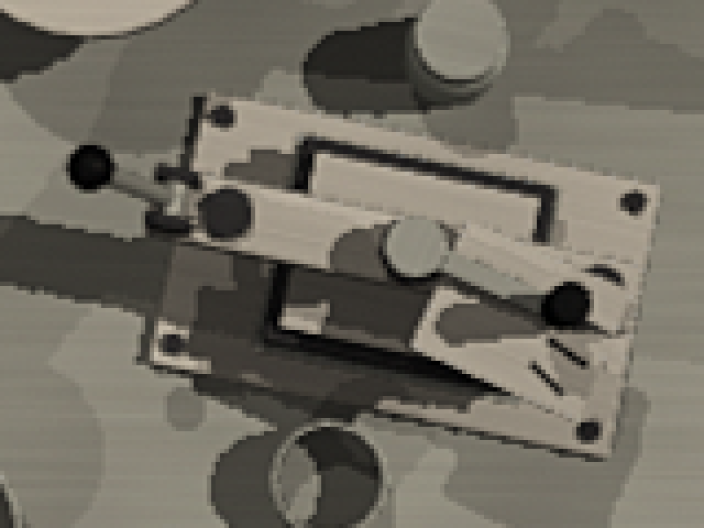

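View pics/scc.png

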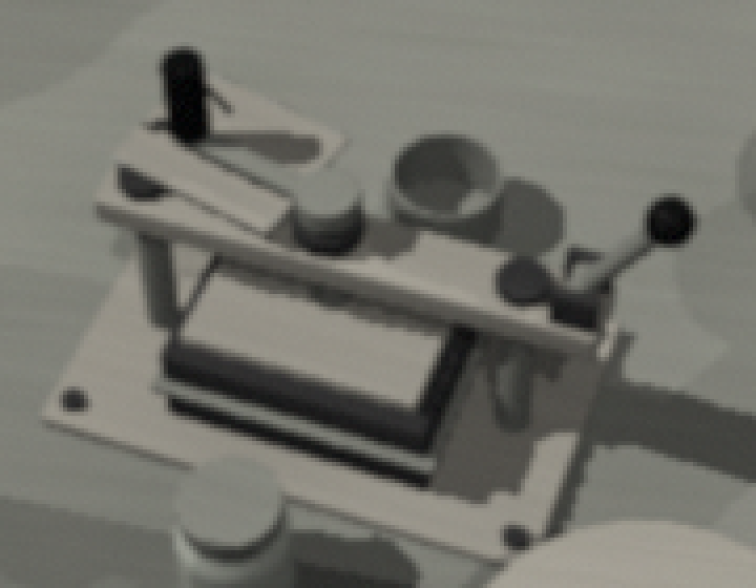

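```bash
cat >> h.py <<'E'
K=np.array([574.5,-85.5]); H=np.array([608,-5.5])
rad=(K-H)/np.linalg.norm(K-H); t=np.array([rad[1],-rad[0]])
n2=R.from_euler('z',-0.135).apply([*t,0])[:2]   # chord direction of the push
def down(d):  # tool z down, tool x along horizontal d
    x=np.array([*d,0]); z=np.array([0,0,-1.]); return R.from_matrix(np.c_[x,np.cross(z,x),z]).as_quat()
E
python3 - <<'E'
from h import *
print(np.linalg.norm(K-H),t,n2)
for s in(1,-1):
  for z in(320,215): print(s,z,[inverse_kinematics([*(K-n2*42),z],down(s*a)) for a in(n2,np.array([-n2[1],n2[0]]))])
q=down(n2) 
E
```

```text
86.73090567957884 [-0.92239323  0.38625216] [-0.86201488  0.50688297]
1 320 [array([-3.00234078e-01,  1.72040324e-01,  1.44738519e+00, -4.44089210e-16,
        1.52216713e+00, -1.33946545e+00]), None]
1 215 [array([-3.00234078e-01,  2.32152201e-01,  1.57462106e+00, -4.44089210e-16,
        1.33481940e+00, -1.33946545e+00]), None]
-1 320 [array([-3.00234078e-01,  1.72040324e-01,  1.44738519e+00, -4.44089210e-16,
        1.52216713e+00,  1.80212720e+00]), array([-3.00234078e-01,  1.72040324e-01,  1.44738519e+00, -4.44089210e-16,
        1.52216713e+00,  2.31330876e-01])]
-1 215 [array([-3.00234078e-01,  2.32152201e-01,  1.57462106e+00, -4.44089210e-16,
        1.33481940e+00,  1.80212720e+00]), array([-3.00234078e-01,  2.32152201e-01,  1.57462106e+00, -4.44089210e-16,
        1.33481940e+00,  2.31330876e-01])]
```

```bash
python3 - <<'E'
from h import *
q=down(n2); P=K-n2*42
e=status.observe()["eef_pos"]
env.move_l([e[0],e[1],320],speed=200)
effector.move_gripper(0)
env.movep([*P,320],q); env.move_l([*P,215],speed=120)
env.wait(.2); s=status.observe(); print(s["time"],s["eef_pos"],s["wrist_force"],s["opening"])
F0=s["wrist_force"]
for d in range(6,34,2):
    env.move_l([*(P+n2*d),215],speed=25)
    s=status.observe(); f=-(s["wrist_force"]-F0)[:2]@n2
    print(d,round(s["time"],2),round((s["eef_pos"][:2]-P)@n2,1),round(f,2))
    if f>1.5: break
np.save("F0.npy",F0)
snap("top","t1");snap("scene","s1")
a=cv2.imread("pics/t1.png")[165:285,245:405]; b=cv2.imread("pics/s1.png")[160:300,235:415]
cv2.imwrite("pics/c1.png",np.hstack([cv2.resize(x,(400,310),interpolation=3) for x in(a,b)]))
E
```

```text
6.2917 [ 611.21302189 -106.94603     216.05431481] [ 0.54125454 -0.22078899  0.44686074] 0.08551809970546613
6 6.68 6.2 -1.37
8 6.93 8.1 -0.3
10 7.18 10.1 -0.44
12 7.43 12.1 -0.62
14 7.68 14.1 -0.1
16 7.93 16.1 -0.22
18 8.18 18.1 -0.72
20 8.43 20.1 -1.55
22 8.68 21.9 0.44
24 8.93 23.8 0.84
26 9.18 25.8 2.06
```

View pics/c1.png

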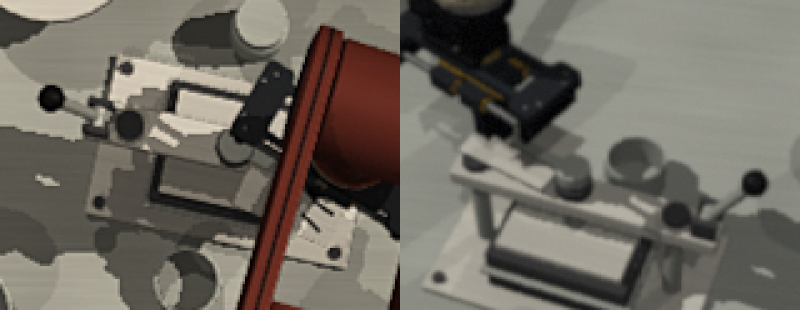

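The press view shows the finger against the knob. The force rise puts contact at about d = 20.5. I'll continue to d ≈ 44.5, expecting about 9 N.

```bash
python3 - <<'E'
from h import *
P=K-n2*42; F0=np.load("F0.npy")
def mv(d,v=25):
    env.move_l([*(P+n2*d),215],speed=v); fs=[]
    for _ in range(4): env.wait(.05); s=status.observe(); fs.append(-(s["wrist_force"]-F0)[:2])
    f=np.mean(fs,0); print(d,round(s["time"],2),round((s["eef_pos"][:2]-P)@n2,1),(f@n2).round(2),f.round(2)); return f@n2
for d in(32,36,40,42,44.5):
    f=mv(d)
    if f>8.8: break
env.wait(.6); snap("top","t2"); snap("scene","s2"); env.wait(.6)
print(mv(d))
c=[cv2.imread("pics/t2.png")[185:275,330:410],cv2.imread("pics/s2.png")[160:300,235:415]]
cv2.imwrite("pics/c2.png",np.hstack([cv2.resize(c[0],(400,450),interpolation=3),cv2.resize(c[1],(400,450),interpolation=3)]))
E
```

```text
32 9.88 31.4 3.83 [-0.82  6.15]
36 10.38 35.1 4.91 [-1.6   6.97]
40 10.89 38.8 6.32 [-2.49  8.25]
42 11.34 40.7 6.8 [-2.7   8.82]
44.5 11.79 43.0 7.58 [-3.23  9.47]
44.5 13.54 43.0 7.26 [-2.97  9.27]
7.2593690639344715
```

View pics/c2.png

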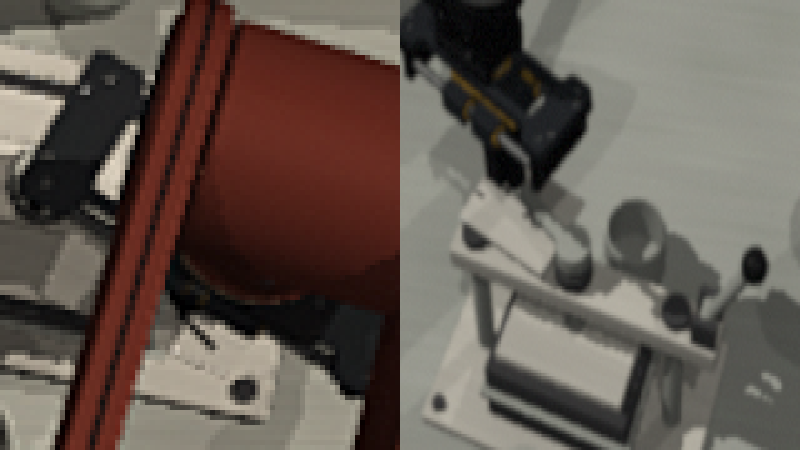

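The force reads 7–8 N and the travel gives about 0.25 rad, and the second mark is still clear at top pixel (370,252), unmoved. The gripper hides the pointer, so I'll check the bar angle from the scene depth, comparing the bar strip at rest and now.

```bash
python3 - <<'E'
from h import *
vv,uu=np.mgrid[195:250,262:330]
for tag in("scene0","s2"):
    d=np.load(f"pics/{tag}.npy"); im=cv2.imread(f"pics/{tag}.png")
    p=np.array([[*at_d("scene",u,v,d[v,u]),u,v] for u,v in zip(uu.ravel(),vv.ravel()) if d[v,u]>0])
    r=np.linalg.norm(p[:,:2]-H,axis=1)
    hub=p[(r<25)&(abs(p[:,2]-172)<4)]; 
    h=hub[:,:2].mean(0); r=np.linalg.norm(p[:,:2]-h,axis=1)
    b=p[(p[:,2]>157)&(p[:,2]<171)&(r>20)&(r<72)&(p[:,1]<h[1])]
    print(tag,"hub",h.round(1),len(b),"z",np.percentile(b[:,2],[5,50,95]).round())
    for lo,hi in((20,35),(35,50),(50,72)):
        rb=np.linalg.norm(b[:,:2]-h,axis=1); m=(rb>=lo)&(rb<hi)
        if m.any():
            a=np.arctan2(b[m,1]-h[1],b[m,0]-h[0]); print(lo,m.sum(),np.median(a).round(3),a.std().round(3))
e=status.observe(); print(e["time"],e["eef_pos"],K-n2*42+n2*44.5)
E
```

```text
Traceback (most recent call last):
  File "h.py", line 12, in at_d
    o,d=ray(name,u,v); return o+d*dep
        ~~~^^^^^^^^^^
  File "h.py", line 5, in ray
    m=eyes.camera_model(name); K=np.array(m["mtx"]);
ValueError: time passes only in moves, steps and waits
```

```bash
sed -i 's/m=eyes.camera_model(name); K=/m=CM.setdefault(name,0) or CM.update({name:eyes.camera_model(name)}) or CM[name]; K=/; s/^def ray/CM={}\ndef ray/' h.py; python3 - <<'E'
from h import *
vv,uu=np.mgrid[195:250,262:330]
for tag in("scene0","s2"):
    d=np.load(f"pics/{tag}.npy")
    p=np.array([[*at_d("scene",u,v,d[v,u]),u,v] for u,v in zip(uu.ravel(),vv.ravel()) if d[v,u]>0])
    r=np.linalg.norm(p[:,:2]-H,axis=1)
    hub=p[(r<25)&(abs(p[:,2]-172)<4)]
    h=hub[:,:2].mean(0); r=np.linalg.norm(p[:,:2]-h,axis=1)
    b=p[(p[:,2]>157)&(p[:,2]<171)&(r>20)&(r<72)&(p[:,1]<h[1])]
    print(tag,"hub",h.round(1),len(b),"z",np.percentile(b[:,2],[5,50,95]).round())
    for lo,hi in((20,35),(35,50),(50,72)):
        rb=np.linalg.norm(b[:,:2]-h,axis=1); m=(rb>=lo)&(rb<hi)
        if m.any():
            a=np.arctan2(b[m,1]-h[1],b[m,0]-h[0]); print(lo,m.sum(),np.median(a).round(3),a.std().round(3))
e=status.observe(); print(e["time"],e["eef_pos"],K-n2*42+n2*44.5)
E
```

```text
scene0 hub [608.3  -4.1] 144 z [157. 166. 169.]
20 42 -1.933 0.196
35 43 -1.953 0.234
50 59 -1.969 0.163
s2 hub [607.9  -4.7] 131 z [158. 167. 169.]
20 38 -2.161 0.176
35 36 -2.218 0.286
50 57 -2.207 0.161
13.5417 [573.00124326 -86.07895912 215.28493877] [572.34496281 -84.23279256]
```

Depth gives a rotation of about 0.25 rad, which matches the travel, and it was held for over 1.7 s. Next I'll let the bar back slowly, lift clear and go to the lever.

```bash
cat >> h.py <<'E'
def tri(a,b):
    (o1,d1),(o2,d2)=ray("top",*a),ray("scene",*b); A=np.c_[d1,-d2]; s=np.linalg.lstsq(A,o2-o1,rcond=None)[0]
    p,q=o1+d1*s[0],o2+d2*s[1]; return (p+q)/2,np.linalg.norm(p-q)
E
python3 - <<'E'
from h import *
P=K-n2*42
env.move_l([*(P+n2*18),215],speed=30)
env.move_l([*(P+n2*4),215],speed=60); env.move_l([*(P+n2*4),320],speed=150)
B,g=tri((265.5,203),(394.5,242.6)); yp=B[:2]-H; L=np.linalg.norm(yp); yp/=L
print("ball",B,g,"yp",yp,"along",L)
for d in(yp,-yp,np.array([-yp[1],yp[0]])):print(inverse_kinematics([*(B[:2]+yp*55),320],down(d)))
d=-yp if inverse_kinematics([*(B[:2]+yp*55),320],down(-yp)) is not None else yp
env.movep([*(B[:2]+yp*55),320],down(d))
print(status.observe()["time"]); snap("top","t3"); snap("scene","s3"); np.save("B.npy",B); np.save("d.npy",d)
c=[cv2.imread("pics/t3.png")[165:285,245:405],cv2.imread("pics/s3.png")[170:310,235:415]]
cv2.imwrite("pics/c3.png",np.hstack([cv2.resize(x,(400,310),interpolation=3) for x in c]))
E
```

```text
ball [642.31976008 173.69842497 217.99730896] 1.3464364750749525 yp [0.18809959 0.98214996] along 182.45525874900022
[ 2.21743461e-01  3.46818332e-01  1.23883464e+00 -4.44089210e-16
  1.55593968e+00  4.10970303e-01]
None
[ 2.21743461e-01  3.46818332e-01  1.23883464e+00 -4.44089210e-16
  1.55593968e+00 -1.15982602e+00]
17.35
```

View pics/c3.png

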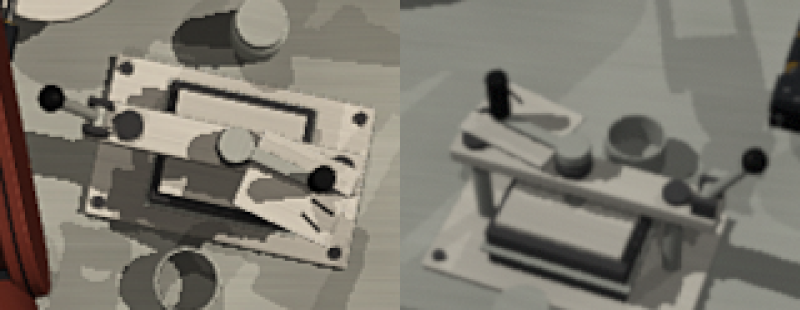

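The knob is back at its starting pixel and both marks are unmoved. The lever ball triangulates to z = 218 at 182 mm along the beam, which agrees with the geometry. Next is the lever.

```bash
python3 - <<'E'
from h import *
B=np.load("B.npy"); yp=np.load("d.npy"); C=B[:2]
Z=235
env.move_l([*(C+yp*55),Z],speed=120); env.wait(.2)
F0=status.observe()["wrist_force"]; off=B[:2]-H
# TCP distance along beam from hub: L0 = 182.5+55
L=182.5
hist=[]
for a in [210,195,180,165,150,140,132,128,125,123,121,119,117,115,113]:
    env.move_l([*(C+yp*(a-L)),Z],speed=60)
    s=status.observe(); f=(s["wrist_force"]-F0)[:2]@yp
    print(a,round(s["time"],2),round((s["eef_pos"][:2]-H)@yp,1),round(f,2),(s["wrist_force"]-F0).round(1))
    if f>14: break
s=(s["eef_pos"][:2]-H)@yp
env.move_l([*(C+yp*70),Z],speed=120); env.move_l([*(C+yp*70),320],speed=150)
print(status.observe()["time"]); snap("top","t4"); snap("scene","s4")
c=[cv2.imread("pics/t4.png")[165:285,245:405],cv2.imread("pics/s4.png")[170:310,235:415]]
cv2.imwrite("pics/c4.png",np.hstack([cv2.resize(x,(400,310),interpolation=3) for x in c]))
E
```

```text
210 19.12 209.6 -0.63 [ 0.  -0.6 -0.3]
195 19.52 195.7 3.83 [1.7 3.6 3.2]
180 19.92 179.7 1.26 [1.7 1.  1.7]
165 20.32 164.4 -0.47 [ 0.8 -0.6  0.6]
150 20.72 149.0 -0.66 [-0.4 -0.6  0.3]
140 21.03 139.2 -1.24 [ 0.4 -1.3 -0.8]
132 21.32 131.4 0.21 [ 0.7  0.1 -1.2]
128 21.57 127.8 0.95 [ 0.6  0.9 -1.6]
125 21.82 124.9 2.34 [ 0.6  2.3 -3.6]
123 22.07 123.0 3.57 [ 1.5  3.4 -4.4]
121 22.32 121.0 3.16 [ 1.   3.  -4.5]
119 22.57 119.0 3.64 [ 1.4  3.4 -5.1]
117 22.82 118.5 9.4 [ 2.6  9.1 -5.8]
115 23.07 118.2 13.79 [ 4.8 13.1 -6. ]
113 23.32 117.9 19.8 [ 6.1 19.  -8.2]
25.35
```

View pics/c4.png

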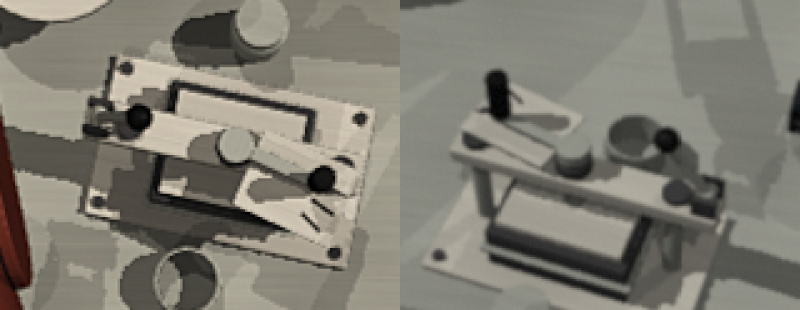

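```bash
python3 - <<'E'
from h import *
B,g=tri((300.2,210.3),(355.2,232.8)); yp=np.load("d.npy"); a=(B[:2]-H)@yp
print(B,g,a,"lock",0.6+np.arctan2(142-a,B[2]-150))
a,b=cv2.imread("pics/top0.png"),cv2.imread("pics/t4.png")
m=cv2.absdiff(a,b).max(2)>40; ys,xs=np.nonzero(m[165:325,180:470]); 
n,l,s,c=cv2.connectedComponentsWithStats(m.astype(np.uint8)); print([x for x in s[1:].tolist() if x[4]>15])
s=status.observe(); print(s["time"],s["wrist_force"],s["eef_pos"])
job.job_done()
E
```

```text
[625.68771008  90.25022172 216.18326717] 1.182259695710705 97.3681274643771 lock 1.1933153099565215
[[140, 117, 155, 363, 22646], [177, 124, 26, 6, 73], [141, 131, 60, 7, 327], [228, 135, 23, 37, 395], [155, 147, 34, 1, 34], [297, 188, 20, 8, 51], [259, 197, 22, 15, 166], [495, 198, 7, 6, 18], [296, 205, 31, 15, 106], [382, 206, 6, 10, 28], [283, 208, 11, 6, 30], [513, 213, 6, 6, 17], [305, 221, 15, 5, 27], [492, 226, 1, 19, 19], [496, 226, 10, 49, 162], [342, 231, 9, 7, 19], [340, 239, 34, 20, 91], [358, 241, 12, 7, 25], [38, 256, 2, 14, 16], [96, 317, 16, 1, 16], [0, 319, 123, 161, 11797], [45, 397, 12, 6, 35], [107, 423, 60, 25, 350], [112, 444, 14, 13, 112], [161, 449, 30, 31, 569], [328, 455, 30, 10, 67], [360, 457, 9, 7, 35], [292, 459, 4, 21, 32], [371, 465, 8, 15, 63]]
25.45 [-0.09660101 -0.42928447  0.16592124] [654.79961066 242.18458909 317.85267655]
the job is handed in; nothing more can be done
```

I did both parts in the order asked and handed the job in at 25.5 s, with the arm clear of everything.

**Clamp screw:** I pushed the knob clockwise with the closed fingers to about 0.25 rad, between the marks at 0.18 and 0.36. I held it for over 1.7 s, then eased it back while still in contact.
- The bar angle came from two sources: about 0.25 rad from finger travel past contact, and about 0.25 rad from the depth image of the bar.
- The push force was lower than expected, about 7–8 N where I expected 8–9 N. Sideways friction of about 6 N would account for that, and the force alone suggests a flex of 0.21–0.24 rad, still between the marks.
- The gripper hid the pointer itself, so I never read it directly between the marks.
- Afterwards the knob was back at its starting place and both marks were where they had been, so the screw did not turn.

**Lock lever:** I pushed the lever over until it met its stop, where the force rose to about 20 N with no further movement. The ball then measured 97 mm along the beam at 216 mm height, which is a lock angle of about 1.19 against the stop at 1.2.

**Bystanders:** I saw no sign in the pictures that anything else moved. An automatic before/after comparison of the top view was inconclusive, because the arm and its shadows also changed.

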